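Lock the hold-down bar of a fan-panel work stand with a ball-lock pin

TASK

Take the ball-lock pin from its V-block rest, hold its red thumb button in and push it up the slope through the aligned holes of the yellow bracket and the hold-down bar until its collar is against the bracket, then let the button go so that the pin locks itself there. Leave the bar lying down in its bracket, and do not disturb the other things on the bench.

Things in the scene. Friction and masses are not known exactly. Their poses are not given: they have to be found in the camera images.
- pin: Ball-lock pin, 128 mm long, about 0.26 kg. Origin: middle of the steel collar's front face (which ends against the bracket); +x along the shank to the nose. Shank 16 mm diameter to x = +45, taper to 7 mm at +57; collar 26 mm diameter, -6 to 0; neck 16 mm diameter, -44 to -6. Starts level in the rest, axis 55 mm above the bench, nose towards the stand (robot's left) within 30 degrees.
- pin_flange (a point): Middle of the front face (towards the nose) of the pin's black round finger flange, at pin x = -44 mm; axes as the pin's. Flange 52 mm diameter, 10 mm thick. Fingers close along the pin's axis, one on this face above the neck, the other on the button: they press it fully in. Over flange and button 27 mm while out, 19 mm while in. Grip with 40 N or more.
- button_face (a point): Middle of the red thumb button's flat rear face, the one to press: disc 44 mm diameter, 8 mm thick, 9 mm behind the flange, at pin x = -71 mm while out. Axes as the pin's.
- thumb_button (a joint): Button travel towards the nose: 0 = out, 0.008 m = fully in (hard stop). Spring 3.6 N at 0, 6 N fully in. Pushing the pin or the balls does not move it; if it is let go while the balls are still inside the holes it stays partly in and the pin is not locked.
- pin_balls (a point): On the pin's axis between the two locking balls, pin x = +38.7 mm. Balls of 7 mm diameter on the pin's +y and -y sides stand 4 mm proud of the shank (24 mm over both) while the button is out and sink into it as the button goes in. They pass the holes only with the button in by about 7 mm or more; behind the bracket they spring out and lock the pin.
- pin_nose (a point): End of the pin's nose, at pin x = +57 mm.
- bracket_hole (a point): Middle of the pin hole's mouth in the downhill face (robot's right) of the yellow U bracket. +x: the way the pin goes in, up the slope, 30 degrees above level; z: square to the deck, out of it; y: across, roughly towards the robot. Hole 18.4 mm diameter, 34 mm deep in all (cheek 8, gap 2, tongue 14, gap 2, cheek 8), open behind. Home: pin origin here, pin x along +x; 1.5 mm end play.
- stand: Fixed stand, pale deck sloping up by 30 degrees to the robot's left (turned by up to 20 degrees), 340 mm wide, 210 mm long. Origin on the bench below the deck's low edge (55 mm high), in line with the hole. The deck lies 48 mm below the hole's axis, from 75 mm downhill of its mouth. Cheeks 48 mm wide, 26 mm above the axis. The black fan panel begins 45 mm beyond the axis (-y), 16 mm below it.
- pin_rest: Fixed dark grey V-block rest, base 110 x 74 x 10 mm. Two upright V plates, 8 mm thick, carry the shank (pin x +4 to +12 mm) and the neck (-30 to -22); they end level with the pin's axis, open above, so the pin lifts straight up. Origin on the bench below the pin's origin; x along the pin.
- bar_eye (a point): Middle of the hole in the steel tongue of the aluminium hold-down bar (0.4 kg, with a black knob, hinged at its far end, lying across the fan panel), in the tongue's downhill face. The tongue lies in the open-topped U bracket, its hole in line with the bracket's, this point 10 mm up the slope from bracket_hole; it rises if the bar is lifted.
- blue_bin: Blue open parts bin 150 x 220 x 75 mm standing on the bench. Origin under its middle. Leave alone.
- carton: Blue and white carton 100 x 100 x 85 mm. Origin under its middle. Leave alone.
- spare_fan: Black square fan 120 x 120 x 33 mm lying flat. Origin under its middle. Leave alone.
- screwdriver: Orange-handled screwdriver 200 mm long lying on the bench, along its x. Leave alone.
Things that resemble listed ones, but are neither listed nor needed, are in the scene too. What is shaped like the pin but brown or turquoise is not meant.

How it is judged:
On the way:
1. with the thumb button held in, the pin's nose is inside the bracket's holes (value of joint thumb_button above 0.005 m and x of pin_nose in the frame of bracket_hole above 0.02 m and y of pin_nose in the frame of bracket_hole between -0.008 and 0.008 m and z of pin_nose in the frame of bracket_hole between -0.008 and 0.008 m), for 0.2 s.
At the end, for the whole second after the job is handed in: The pin is home in the bracket (origin within 6 mm of the hole mouth, in line within 7 degrees), its button is out again (within 1.5 mm) so that the balls lock it, it is at rest, and the bar lies down in the bracket (its eye within 12 mm of its seat) (distance between pin and bracket_hole below 0.006 m and angle between the x axis of pin and the x axis of bracket_hole, either way round below 0.12 rad and value of joint thumb_button below 0.0015 m and z of bar_eye in the frame of bracket_hole below 0.012 m and linear speed of pin below 0.02 m/s); the robot touches nothing.
It fails at once if the bin, the carton, the spare fan or the screwdriver is pushed more than 30 mm (distance of any of blue_bin, carton, spare_fan, screwdriver from where it was at the start of the episode above 0.03 m).
It also fails if it takes over 51 s, if anything falls off the work surface, if the arm or the gripper's body presses on something with over 40 N, if the wrist force passes 120 N, or if a joint passes its speed limit or range.

ROBOT

A 7-joint arm with a two-finger parallel gripper is mounted at the origin on the work surface. World frame = base frame: x ahead of the robot, y to its left, z up, the work surface at z = 0. Lengths are in m, angles in rad, forces in N, time in s.
With the tool pointing down it reaches from about 0.4 to 0.85 m from the base axis. Payload 4.5 kg.
Tool frame: the origin (TCP) lies on the centre line of the jaws, within the pads' length; the fingertips stand 8 mm ahead of it and the grasp point (between the pads) lies 11 mm behind it; z points along the fingers, x is the direction in which the jaws open and shut, and the axes are right-handed (so a half turn about z gives the same grasp; the last joint's range is limited). The gripper opens to 88 mm and grips with 3 to 60 N. Pads are 18 mm wide; open, the fingers measure 123 mm over their backs; the gripper's body (75 mm by 187 mm) begins 45 mm behind the grasp point.
Start: joints at [-1.087, 0.689, -0.195, 1.565, 0.157, 0.902, -0.215], TCP at [0.272, 0.563, 0.247] pointing down, gripper open.
Joint ranges: [-3.01, 3.01], [-0.46, 2.08], [-1.47, 1.51], [0.13, 2.56], [-1, 4.14], [0.04, 2.09], [-2.66, 2.66]. Speed limits (rad/s): [2.57, 2.57, 3.14, 3.14, 3.14, 3.14, 3.14].

INTERFACE

Orientations are given as a unit quaternion [x, y, z, w].
In Python, from plant import r gives the robot as it stands.
- The arm moves only by the shell command python3 -m pendant 'ROWS' [FORCE]. ROWS is JSON, a list of rows, each a list of 3 entries, a list of its own where there are three numbers: the turn, a rotation vector about the tool's x, y, z in rad, then the shift along the tool's x, y, z in m, then the opening, from 0 (shut) to 1 (fully open). In form: [[[wx, wy, wz], [tx, ty, tz], claw], ...]. A call has 1 to 10 rows; each row is the pose to reach, as a shift and turn from the pose commanded when the call began, along the tool's axes at that moment; what a row does not reach only later rows make up. A row lasts 1/10 s, in which the tool goes at most 50 mm and 8.59 degrees, less where a joint would pass 70% of its speed; a pose out of reach is approached as far as the arm can. A call with a gripper value outside its range is refused whole. The fingers move at their own pace and stop on an object; FORCE is the grip in N (left out, the last holds). Time passes only in rows, so rows that repeat a pose let the fingers close. It gives the time, the measured TCP pose, the force and the opening at its end, in the units of the state.
- r.get_state(): the state, without advancing time (a new reading comes with each control period).
- r.snapshot(name): name is "scene" or "top" or "wrist"; returns a dict with "image" (420x560x3 uint8, red, green, blue), "mtx" (3x3 intrinsics, pixels), "R" (3x3) and "t" (3): a world point X has camera coordinates R X + t; the wrist camera has in their place "T_tool_cam" (4x4, takes a point from camera to tool coordinates, whose origin is the TCP and whose axes are the tool frame's). Camera axes: x right, y down, z forward; pixel columns grow to the right and rows downward; lengths in m; the calibration is good to about 2 mm. The wrist camera is an equidistant fisheye: a pixel r from the principal point sees the ray r / f radians off the axis. A picture is of the moment at which its call begins: read the wrist's pose just before it. There is no depth.
- r.finish_job(): hands the job in, once; it reports no verdict.
The state is a dict: "clock": time; "q": joint angles; "qd": joint speeds; "joint_torque": joint torques, N m; "tool_pos": TCP position; "eef_rot": TCP orientation; "contact_force": force on the tool from outside, world axes, zero at the start; "moment": the same for the moment, N m; "opening": opening from 0.0 (shut) to 1.0 (fully open).
Only numpy, scipy, OpenCV 4.12 (cv2) and the standard library are available. Lean on these libraries where they do the work, as an engineer would, in place of code of your own. Each camera call takes 0.05 s, during which the arm holds its last target. There are 200 camera calls.

## Working session

There is one attempt and no reset: what is moved stays moved. The work goes in short steps, Python scripts to look and compute and a shell command to move; the robot and the scene stay as the last step left them, time stands still between calls to the robot, and variables do not carry over. Pictures are saved under pics/ and viewed, about 8 in all and at most 12, crops included, and the job is handed in when it is done.

```bash
ls; mkdir -p pics; python3 - <<'E'
from plant import r
import cv2,numpy as np,pickle
s=r.get_state();print({k:np.round(v,3) for k,v in s.items()})
d={}
for n in("scene","top"):
    d[n]=r.snapshot(n);cv2.imwrite(f"pics/{n}0.png",d[n]["image"][:,:,::-1])
    print(n,d[n]["mtx"],d[n]["R"],d[n]["t"])
pickle.dump(d,open("d0.pkl","wb"))
E
```

```text
pics
{'clock': np.float64(0.0), 'q': array([-1.087,  0.69 , -0.195,  1.566,  0.157,  0.902, -0.215]), 'qd': array([ 0.   ,  0.001, -0.002, -0.002, -0.001, -0.   ,  0.   ]), 'joint_torque': array([-2.0000e-03, -5.2754e+01, -1.2680e+00, -1.5344e+01, -5.3000e-02,
        6.0000e-03,  0.0000e+00]), 'tool_pos': array([0.272, 0.562, 0.246]), 'eef_rot': array([ 0.847,  0.532, -0.001,  0.001]), 'contact_force': array([-0.383, -0.097,  0.587]), 'moment': array([-0.011, -0.007,  0.009]), 'opening': np.float64(1.003)}
scene [[397.4795669    0.         277.64685581]
 [  0.         397.4795669  224.26038497]
 [  0.           0.           1.        ]] [[-0.62631213  0.7795558  -0.00508669]
 [ 0.66081984  0.52743281 -0.53397731]
 [-0.41358222 -0.33779786 -0.8454835 ]] [ 0.38432421 -0.25758972  1.45699054]
top [[389.45747373   0.         274.93688202]
 [  0.         389.45747373 212.16447251]
 [  0.           0.           1.        ]] [[-0.00500602 -0.9999297   0.01074836]
 [-0.98386372  0.00300264 -0.17889427]
 [ 0.17884942 -0.01147047 -0.98380959]] [-0.05932119  0.53958385  1.05702312]
```

View pics/scene0.png

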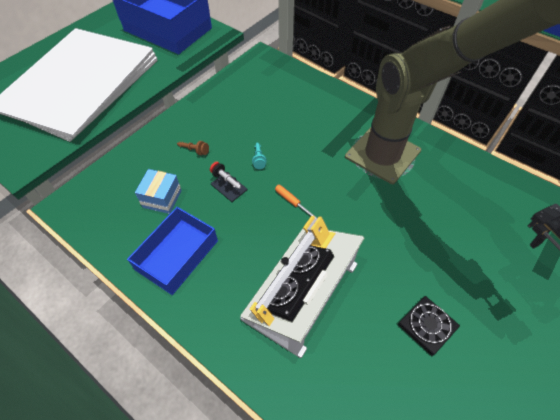

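View pics/top0.png

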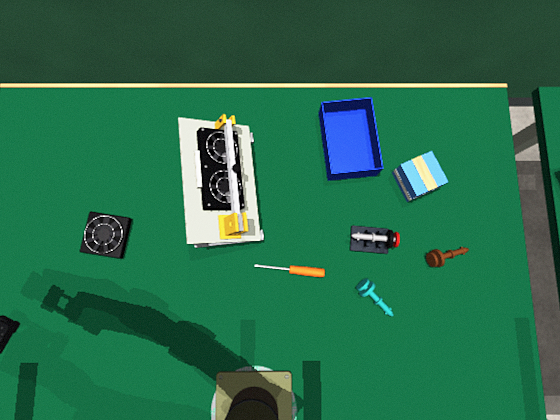

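The top view shows the pin in its rest at (375,238), with the red button at (397,239). The bracket is at (232,225), the stand at (220,180) and the bin at (350,138). I'll enlarge both regions in both views.

```bash
cat > h.py <<'E'
import numpy as np,cv2,pickle
from scipy.spatial.transform import Rotation as Ro
def ray(c,uv):
    K=c["mtx"];d=np.array([(uv[0]-K[0,2])/K[0,0],(uv[1]-K[1,2])/K[1,1],1]);d=c["R"].T@d
    return -c["R"].T@c["t"],d/np.linalg.norm(d)
def proj(c,X):
    p=c["mtx"]@(c["R"]@np.asarray(X)+c["t"]);return p[:2]/p[2]
def atz(c,uv,z):
    o,d=ray(c,uv);return o+d*(z-o[2])/d[2]
def tri(rays):
    A=sum(np.eye(3)-np.outer(d,d) for o,d in rays);b=sum((np.eye(3)-np.outer(d,d))@o for o,d in rays)
    X=np.linalg.solve(A,b);return X,[np.linalg.norm((np.eye(3)-np.outer(d,d))@(X-o)) for o,d in rays]
def fray(s,T,K,uv):
    "fisheye ray in world; s=state, T=T_tool_cam"
    x=np.array([(uv[0]-K[0,2]),(uv[1]-K[1,2])]);rr=np.linalg.norm(x);th=rr/K[0,0]
    d=np.array([*(x/max(rr,1e-9)*np.sin(th)),np.cos(th)]);W=Ro.from_quat(s["eef_rot"]).as_matrix()
    return W@T[:3,3]+s["tool_pos"],W@T[:3,:3]@d
E
python3 - <<'E'
from h import *
d=pickle.load(open("d0.pkl","rb"))
t=[]
for n,u,v in(("scene",228,178),("top",378,238),("scene",318,238),("top",232,220)):
    im=d[n]["image"][v-30:v+30,u-40:u+40,::-1];t.append(cv2.resize(im,None,fx=5,fy=5,interpolation=cv2.INTER_CUBIC))
cv2.imwrite("pics/c1.png",np.vstack([np.hstack(t[:2]),np.hstack(t[2:])]))
P={}
for n,(u,v) in(("scene",(228,178)),("top",(378,238))):
    im=d[n]["image"].astype(int);m=((im[...,0]>120)&(im[...,1]<70)&(im[...,2]<70)).astype(np.uint8)
    q=np.zeros_like(m);q[v-30:v+30,u-40:u+40]=m[v-30:v+30,u-40:u+40];ys,xs=np.nonzero(q);print(n,xs.mean(),ys.mean(),len(xs));P[n]=(xs.mean(),ys.mean())
print("red",tri([ray(d[n],P[n]) for n in P]))
E
```

```text
scene 213.05 165.7 20
top 396.94871794871796 239.30769230769232 39
red (array([ 0.46024593, -0.40203988,  0.06157129]), [np.float64(0.0018547623788314292), np.float64(0.0018547623788313572)])
```

View pics/c1.png

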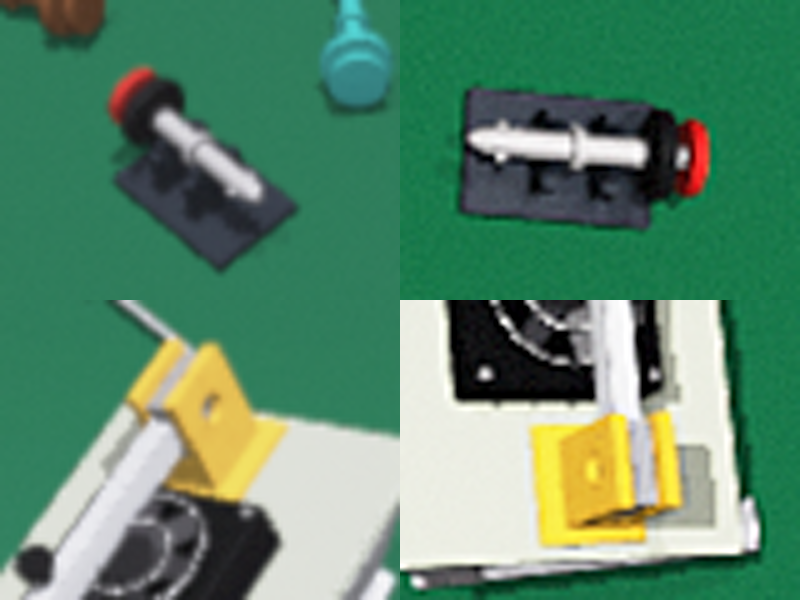

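The crops show the pin's nose at top px (351.6,235.6) and scene px (240.4,186.6). The exit hole on the uphill cheek is at top (231,224) and scene (320.2,229).

```bash
python3 - <<'E'
from h import *
d=pickle.load(open("d0.pkl","rb"));T,S=d["top"],d["scene"]
print("nose",tri([ray(T,(351.6,235.6)),ray(S,(240.4,186.6))]),atz(T,(351.6,235.6),.055))
print("red z.055",atz(T,(397,239.3),.055))
e=tri([ray(T,(231,224)),ray(S,(320.2,229))]);print("exit",e,atz(T,(231,224),.151))
# deck outline in top view
im=T["image"].astype(int);m=((im.min(2)>150)&(im.max(2)-im.min(2)<50)).astype(np.uint8)
m[:, :170]=0;m[:,275:]=0;m[:100]=0;m[260:]=0
c=max(cv2.findContours(m,0,1)[0],key=cv2.contourArea)
h=cv2.convexHull(c);print(cv2.approxPolyDP(h,4,True).reshape(-1,2))
E
```

```text
nose (array([ 0.46963532, -0.27350399,  0.06058557]), [np.float64(0.0011792472239970841), np.float64(0.0011792472239970573)]) [ 0.47090698 -0.27572746  0.055     ]
red z.055 [ 0.46002629 -0.40262686  0.055     ]
exit (array([0.48992427, 0.05280849, 0.15150851]), [np.float64(0.0007927686689908154), np.float64(0.0007927686689908545)]) [0.49038515 0.05216695 0.151     ]
[[179 117]
 [228 119]
 [248 126]
 [262 239]
 [187 243]]
```

```bash
python3 - <<'E'
from h import *
d=pickle.load(open("d0.pkl","rb"));T,S=d["top"],d["scene"]
for a,z in(((248.5,126),.055),((262.5,239.5),.055),((179,117),.16),((187.5,244),.16)): print(a,atz(T,a,z))
# arm reach & jaw geometry
from plant import r
w=r.snapshot("wrist");print(w["mtx"],w["T_tool_cam"].round(4));cv2.imwrite("pics/w0.png",w["image"][:,:,::-1])
E
```

```text
(248.5, 126) [0.79597884 0.01501733 0.055     ]
(262.5, 239.5) [ 0.46090246 -0.02637023  0.055     ]
(179, 117) [0.77733583 0.1938261  0.16      ]
(187.5, 244) [0.43871678 0.15939077 0.16      ]
[[325.1922621    0.         275.25534038]
 [  0.         325.1922621  212.63280452]
 [  0.           0.           1.        ]] [[ 1.000e+00  1.000e-03 -1.000e-04  6.000e-04]
 [-1.000e-03  9.656e-01  2.599e-01 -6.730e-02]
 [ 4.000e-04 -2.599e-01  9.656e-01 -1.378e-01]
 [ 0.000e+00  0.000e+00  0.000e+00  1.000e+00]]
```

```bash
cat > g.py <<'E'
from h import *
from plant import r
def hd(deg): return np.array([np.cos(np.radians(deg)),np.sin(np.radians(deg)),0])
def tool(xaxis,zaxis):
    x=np.array(xaxis,float);x/=np.linalg.norm(x);z=np.array(zaxis,float);z-=x*(x@z);z/=np.linalg.norm(z)
    return np.c_[x,np.cross(z,x),z]
def go(p,R):
    s=r.get_state();A=Ro.from_quat(s["eef_rot"]).as_matrix();t=A.T@(np.asarray(p)-s["tool_pos"])
    w=Ro.from_matrix(A.T@R).as_rotvec()
    print("turn",w.round(4),"shift",t.round(4),"rows>=",int(np.ceil(max(np.linalg.norm(t)/.05,np.linalg.norm(w)/.15))))
def info():
    s=r.get_state();print("t",round(float(s["clock"]),2),"pos",s["tool_pos"].round(4),"F",s["contact_force"].round(1),"open mm",round(float(s["opening"])*88,1));return s
def wr(name):
    s=r.get_state();w=r.snapshot("wrist");cv2.imwrite(f"pics/{name}.png",w["image"][:,:,::-1]);pickle.dump((s,w),open(name+".pkl","wb"));return s,w
E
python3 -c "
from g import *
go([.47,-.12,.30],tool(hd(90),[0,0,-1]))"
```

```text
turn [-2.000e-04  1.400e-03 -4.498e-01] shift [-0.5284  0.4754 -0.0531] rows>= 15
```

```bash
python3 -m pendant '[[[0,0,-0.45],[-0.528,0.475,-0.053],1],[[0,0,-0.45],[-0.528,0.475,-0.053],1],[[0,0,-0.45],[-0.528,0.475,-0.053],1],[[0,0,-0.45],[-0.528,0.475,-0.053],1],[[0,0,-0.45],[-0.528,0.475,-0.053],1],[[0,0,-0.45],[-0.528,0.475,-0.053],1],[[0,0,-0.45],[-0.528,0.475,-0.053],1],[[0,0,-0.45],[-0.528,0.475,-0.053],1],[[0,0,-0.45],[-0.528,0.475,-0.053],1],[[0,0,-0.45],[-0.528,0.475,-0.053],1]]'; python3 -c "
from g import *
info();go([.47,-.12,.30],tool(hd(90),[0,0,-1]))"
```

```text
clock: 1.15
tool_pos: [0.411, 0.082, 0.2841]
eef_rot: [0.707, 0.707, 0.0, 0.0]
contact_force: [1.6, -0.1, 0.2]
opening: 1.002
t 1.15 pos [0.411  0.082  0.2841] F [ 1.6 -0.1  0.2] open mm 88.2
turn [ 0.0002 -0.0001  0.0005] shift [-0.2021  0.0589 -0.0159] rows>= 5
```

```bash
python3 -m pendant '[[[0,0,0],[-0.2,0.059,-0.016],1],[[0,0,0],[-0.2,0.059,-0.016],1],[[0,0,0],[-0.2,0.059,-0.016],1],[[0,0,0],[-0.2,0.059,-0.016],1],[[0,0,0],[-0.2,0.059,-0.016],1],[[0,0,0],[-0.2,0.059,-0.016],1]]'; python3 -c "
from g import *
info();wr('w1')"
```

```text
clock: 1.75
tool_pos: [0.4699, -0.1179, 0.2996]
eef_rot: [0.709, 0.706, -0.0, -0.0]
contact_force: [-0.7, 0.8, -0.1]
opening: 0.999
t 1.75 pos [ 0.4699 -0.1179  0.2996] F [-0.7  0.8 -0.1] open mm 87.9
```

View pics/w1.png

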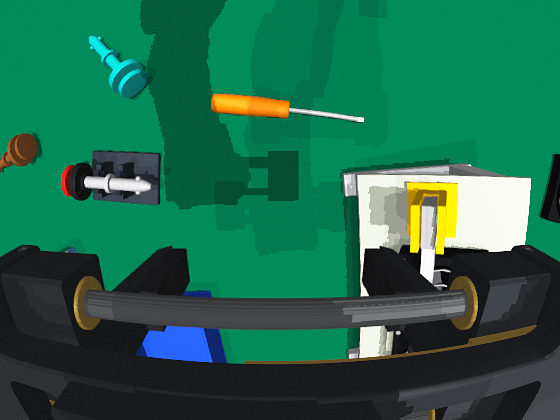

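The wrist view shows the pin in its rest, with the nose at (151,184) and the red button at about (68,182). The bracket is at (430,215).

```bash
python3 - <<'E'
from g import *
s,w=pickle.load(open("w1.pkl","rb"));K,T=w["mtx"],w["T_tool_cam"]
def fz(uv,z):
    o,d=fray(s,T,K,uv);return o+d*(z-o[2])/d[2]
im=w["image"].astype(int)
m=(im[...,0]>120)&(im[...,1]<70)&(im[...,2]<70);m[:,120:]=0;ys,xs=np.nonzero(m);print("red px",xs.mean(),ys.mean(),xs.min())
m2=(im.min(2)>150);m2[:150]=0;m2[215:]=0;m2[:,165:]=0;y2,x2=np.nonzero(m2)
P=np.array([fz(p,.06) for p in zip(x2,y2)]);c=P.mean(0);v=np.linalg.svd(P[:,:2]-c[:2],full_matrices=0)[2][0];v*=np.sign(v[1])
print("axis heading",np.degrees(np.arctan2(v[1],v[0])),"mean",c)
n=fz((x2.max()+.5,y2[x2==x2.max()].mean()),.055);print("nose",n,"red",fz((xs.mean(),ys.mean()),.055))
E
```

```text
red px 62.92537313432836 178.92537313432837 4
axis heading 84.89020130675608 mean [ 0.46555627 -0.32013157  0.06      ]
nose [ 0.47024838 -0.27367152  0.055     ] red [ 0.45627629 -0.41167439  0.055     ]
```

```bash
python3 -c "
from g import *
info();go([.4609,-.3841,.13],tool(hd(85),[0,0,-1]))"
```

```text
t 1.8 pos [ 0.4696 -0.1156  0.2996] F [-0.5  0.3 -0.2] open mm 88.2
turn [-0.0007 -0.0009  0.0865] shift [-0.2686 -0.0084  0.1694] rows>= 7
```

```bash
python3 -m pendant '[[[0,0,0.086],[-0.2686,-0.0084,0.05],0.568],[[0,0,0.086],[-0.2686,-0.0084,0.1],0.568],[[0,0,0.086],[-0.2686,-0.0084,0.15],0.568],[[0,0,0.086],[-0.2686,-0.0084,0.1694],0.568],[[0,0,0.086],[-0.2686,-0.0084,0.1694],0.568],[[0,0,0.086],[-0.2686,-0.0084,0.1694],0.568],[[0,0,0.086],[-0.2686,-0.0084,0.1694],0.568],[[0,0,0.086],[-0.2686,-0.0084,0.1694],0.568],[[0,0,0.086],[-0.2686,-0.0084,0.1694],0.568],[[0,0,0.086],[-0.2686,-0.0084,0.1694],0.568]]' 60; python3 -c "
from g import *
info();wr('w2');go([.4609,-.3841,.0735],tool(hd(85),[0,0,-1]))"
```

```text
clock: 2.8
tool_pos: [0.4635, -0.3816, 0.1318]
eef_rot: [0.735, 0.678, 0.001, 0.0]
contact_force: [-0.5, 0.4, 0.2]
opening: 0.567
t 2.8 pos [ 0.4635 -0.3816  0.1318] F [-0.5  0.4  0.2] open mm 49.9
turn [ 0.0021 -0.0006  0.0052] shift [-0.0022 -0.0024  0.0585] rows>= 2
```

View pics/w2.png

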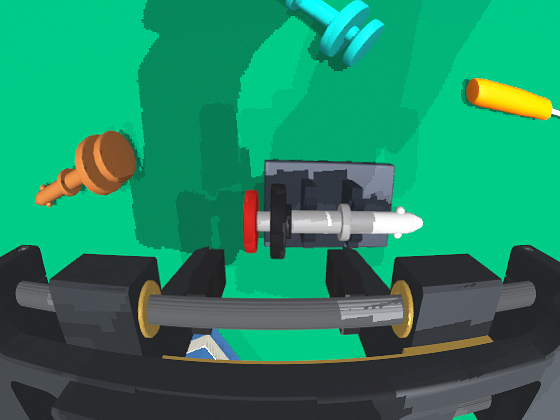

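The close view shows the nose at (422,223), the collar at (344,222), the flange at (278,220) and the red disc at (251,221).

```bash
python3 -c "
from g import *
s,w=pickle.load(open('w2.pkl','rb'))
def fz(uv,z):
    o,d=fray(s,w['T_tool_cam'],w['mtx'],uv);return o+d*(z-o[2])/d[2]
for n,p in (('nose',(422,223)),('collar-3',(344,222)),('flange-49',(278,220)),('button-67',(251,221))): print(n,fz(p,.055))
"
```

```text
nose [ 0.47113405 -0.27213601  0.055     ]
collar-3 [ 0.46505317 -0.33256534  0.055     ]
flange-49 [ 0.45977917 -0.37851112  0.055     ]
button-67 [ 0.45899978 -0.39712609  0.055     ]
```

```bash
python3 -m pendant '[[[0.002,0,0.006],[-0.0012,-0.0024,0.03],0.568],[[0.002,0,0.006],[-0.0012,-0.0024,0.05],0.568],[[0.002,0,0.006],[-0.0012,-0.0024,0.0585],0.568],[[0.002,0,0.006],[-0.0012,-0.0024,0.0585],0.568],[[0.002,0,0.006],[-0.0012,-0.0024,0.0585],0.568]]' 60; python3 -c "
from g import *
info();go([.461,-.383,.0735],tool(hd(84.7),[0,0,-1]))"
```

```text
clock: 3.35
tool_pos: [0.46, -0.3852, 0.0731]
eef_rot: [0.738, 0.674, -0.0, -0.0]
contact_force: [-0.1, 0.7, -0.4]
opening: 0.57
t 3.35 pos [ 0.46   -0.3852  0.0731] F [-0.1  0.7 -0.4] open mm 50.1
turn [-0.0004  0.0004  0.0016] shift [ 0.0023  0.0008 -0.0004] rows>= 1
```

```bash
python3 -m pendant '[[[0,0,0],[0.002,0.001,0],0.568],[[0,0,0],[0.002,0.001,0],0.15],[[0,0,0],[0.002,0.001,0],0.15],[[0,0,0],[0.002,0.001,0],0.15],[[0,0,0],[0.002,0.001,0],0.15],[[0,0,0],[0.002,0.001,0],0.15],[[0,0,0],[0.002,0.001,0],0.15],[[0,0,0],[0.002,0.001,0],0.15]]' 60; python3 -c "
from g import *
info();wr('w3')"
```

```text
clock: 4.15
tool_pos: [0.4607, -0.3827, 0.072]
eef_rot: [0.739, 0.674, -0.0, -0.001]
contact_force: [1.2, 1.8, 3.9]
opening: 0.201
t 4.15 pos [ 0.4607 -0.3827  0.072 ] F [1.2 1.8 3.9] open mm 17.7
```

View pics/w3.png

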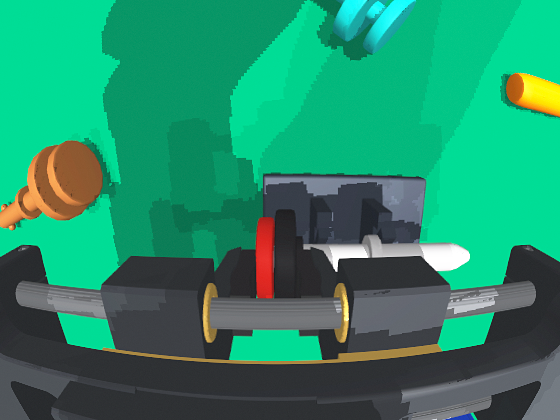

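The pads closed on the flange and button at 17.7 mm, so the button is in; the nose is at (469,257). Next I lift straight up.

```bash
python3 -m pendant '[[[0,0,0],[0.002,0.001,-0.015],0.15],[[0,0,0],[0.002,0.001,-0.03],0.15],[[0,0,0],[0.002,0.001,-0.06],0.15],[[0,0,0],[0.002,0.001,-0.1],0.15],[[0,0,0],[0.002,0.001,-0.1],0.15],[[0,0,0],[0.002,0.001,-0.1],0.15]]' 60; python3 -c "
from g import *
info();x=np.r_[hd(96.4)[:2]*np.cos(np.pi/6),.5];n=np.r_[-hd(96.4)[:2]*.5,np.cos(np.pi/6)]
h=np.array([.4932,.0236,.1345]);R=tool(x,-n)
p=h-x*(.082+.0535)+n*.017;print(p);go(p,R);go(p+[0,-.03,.06],R)"
```

```text
clock: 4.8
tool_pos: [0.4615, -0.3825, 0.1733]
eef_rot: [0.739, 0.674, -0.001, 0.0]
contact_force: [-0.9, 0.8, -3.0]
opening: 0.206
t 4.8 pos [ 0.4615 -0.3825  0.1733] F [-0.9  0.8 -3. ] open mm 18.1
[ 0.50722797 -0.10146216  0.08147243]
turn [ 0.0527  0.5235 -0.1997] shift [0.2843 0.0196 0.0913] rows>= 6
turn [ 0.0527  0.5235 -0.1997] shift [0.2543 0.0224 0.0314] rows>= 6
```

```bash
python3 -m pendant '[[[0.053,0.523,-0.2],[0.254,0.0224,0.031],0.15],[[0.053,0.523,-0.2],[0.254,0.0224,0.031],0.15],[[0.053,0.523,-0.2],[0.254,0.0224,0.031],0.15],[[0.053,0.523,-0.2],[0.254,0.0224,0.031],0.15],[[0.053,0.523,-0.2],[0.254,0.0224,0.031],0.15],[[0.053,0.523,-0.2],[0.254,0.0224,0.031],0.15],[[0.053,0.523,-0.2],[0.284,0.0196,0.091],0.15],[[0.053,0.523,-0.2],[0.284,0.0196,0.091],0.15],[[0.053,0.523,-0.2],[0.284,0.0196,0.091],0.15],[[0.053,0.523,-0.2],[0.284,0.0196,0.091],0.15]]' 60; python3 -c "
from g import *
info();wr('w4')
for n in ('scene','top'):
    d=r.snapshot(n);pickle.dump(d,open(n+'4.pkl','wb'));cv2.imwrite('pics/%s4.png'%n,d['image'][:,:,::-1])"
```

```text
clock: 5.8
tool_pos: [0.5067, -0.1012, 0.0805]
eef_rot: [0.644, 0.72, 0.172, -0.194]
contact_force: [0.4, -0.5, -2.4]
opening: 0.205
t 5.8 pos [ 0.5067 -0.1012  0.0805] F [ 0.4 -0.5 -2.4] open mm 18.0
```

View pics/w4.png

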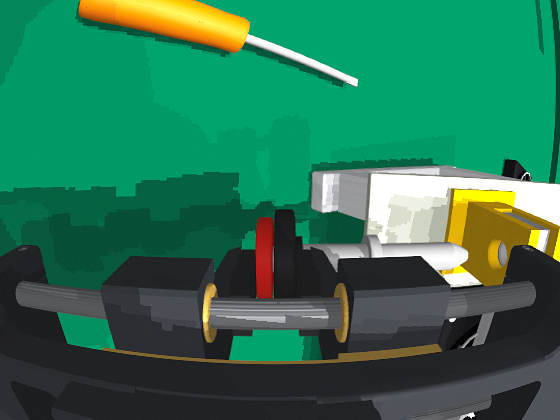

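The wrist view shows the nose at (469,255) facing the hole mouth at about (497,255). I'll zoom in on this area.

```bash
python3 -c "
from g import *
s,w=pickle.load(open('w4.pkl','rb'))
a=cv2.resize(w['image'][180:300,400:560,::-1],None,fx=5,fy=5,interpolation=cv2.INTER_CUBIC);cv2.imwrite('pics/c4.png',a)
T,K=w['T_tool_cam'],w['mtx']
def px(P):
    c=np.linalg.inv(T)@np.r_[P,1];c=c[:3];th=np.arctan2(np.hypot(*c[:2]),c[2]);u=c[:2]/np.hypot(*c[:2])*th*K[0,0];return (u+[K[0,2],K[1,2]]).round(1)
print('nose exp',px([.1105,0,.017]),'hole exp',px([.1355,0,.017]),px([.1355,.001,.017]),px([.1355,0,.018]),px([.1365,0,.017]))
"
```

```text
nose exp [463.8 254.9] hole exp [495.5 252.8] [495.2 254.4] [494.6 252.3] [496.7 252.8]
```

View pics/c4.png

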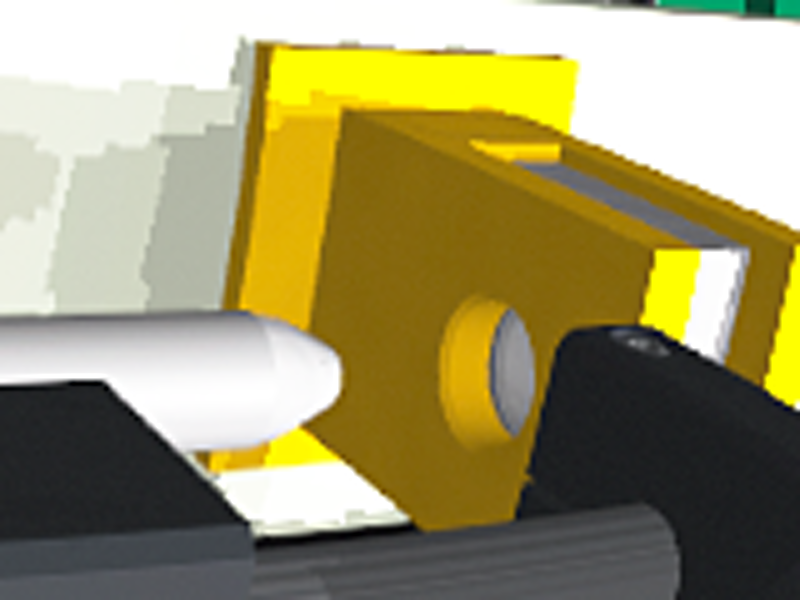

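```bash
python3 - <<'E'
from g import *
from scipy.optimize import least_squares as ls
s,w=pickle.load(open('w4.pkl','rb'));T,K=w['T_tool_cam'],w['mtx'];Ti=np.linalg.inv(T)
def px(P):
    c=(Ti@np.r_[P,1])[:3];h=np.hypot(*c[:2]);return c[:2]/h*np.arctan2(h,c[2])*K[0,0]+K[:2,2]
cr=lambda u,v:np.array([400+(u+.5)/5-.5,180+(v+.5)/5-.5])
obs=[((0,0,0),cr(488,372)),((0,-.0092,0),cr(495,294)),((0,.0092,0),cr(481,450)),((0,0,.0092),cr(440,378)),((0,0,-.0092),cr(537,365)),((0,-.024,-.026),cr(655,250))]
f=lambda h:np.concatenate([px(h+np.array(o))-p for o,p in obs])
z=ls(f,[.1355,0,.017]);print("hole in tool",z.x.round(4),z.fun.round(1))
# nose: pin y & z from shank: sides of tip disc and collar
for n,p in(("tip edge",cr(342,372)),("shoulder top",cr(245,311)),("shoulder bot",cr(245,446))): print(n,p)
print("exp tip",px([.1105,0,.017]),px([.1105,0,.0135]),"shoulder",px([.0985,-.008,.017]),px([.0985,.008,.017]))
x=np.array([-.0965,.8606,.5]);R=Ro.from_quat(s['eef_rot']).as_matrix();print("hole world",s['tool_pos']+R@z.x, "x axis",R[:,0])
for n in('scene','top'):
    d=pickle.load(open(n+'4.pkl','rb'));u,v=proj(d,s['tool_pos']+R@np.array([.12,0,.017])).astype(int);cv2.imwrite('pics/%sc4.png'%n,cv2.resize(d['image'][v-30:v+30,u-40:u+40,::-1],None,fx=5,fy=5,interpolation=cv2.INTER_CUBIC))
cv2.imwrite('pics/c5.png',np.hstack([cv2.imread('pics/scenec4.png'),cv2.imread('pics/topc4.png')]))
E
```

```text
hole in tool [0.14   0.0022 0.0203] [-0.1 -0.2  1.4  1.6 -1.7 -2.4  1.8 -6.5 -1.6  6.6  0.3  0.3]
tip edge [468. 254.]
shoulder top [448.6 241.8]
shoulder bot [448.6 268.8]
exp tip [463.83772502 254.87323493] [466.79015062 257.11806207] shoulder [449.28762109 242.64341348] [444.60649749 268.58648236]
hole world [0.49417151 0.0295784  0.13309836] x axis [-0.09604111  0.8599208   0.5013106 ]
```

View pics/c5.png

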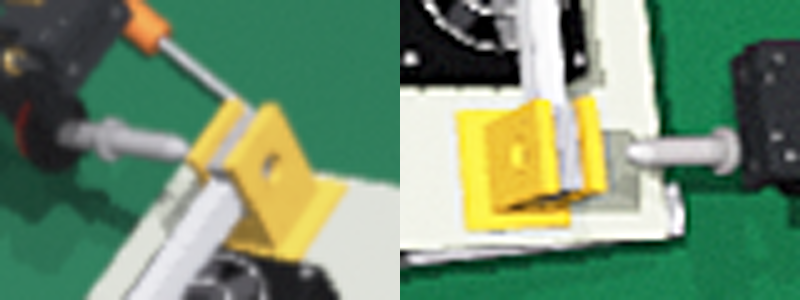

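Both fixed cameras see the nose and the exit hole. In the scene tile they are at (188,150) and (269,167); in the top tile at (228,153) and (120,155). I'll triangulate both, and refit the mouth by its bounding box.

```bash
python3 - <<'E'
from g import *
from scipy.optimize import least_squares as ls
s,w=pickle.load(open('w4.pkl','rb'));T,K=w['T_tool_cam'],w['mtx'];Ti=np.linalg.inv(T)
def px(P):
    c=(Ti@np.r_[P,1])[:3];h=np.hypot(*c[:2]);return c[:2]/h*np.arctan2(h,c[2])*K[0,0]+K[:2,2]
cr=lambda u,v:np.array([400+(u+.5)/5-.5,180+(v+.5)/5-.5])
a=np.linspace(0,2*np.pi,73);C=.0092*np.c_[0*a,np.cos(a),np.sin(a)]
def f(h):
    q=np.array([px(h+c) for c in C]);return np.r_[q.min(0)-cr(440,294),q.max(0)-cr(537,450),px(h+[0,-.024,-.026])-cr(655,250)]
z=ls(f,[.1355,0,.017]);print("hole in tool",z.x.round(4),z.fun.round(1))
# nose from taper shoulder bbox & tip disc
a8=C/.0092
def g(n):
    tip=np.array([px(n+.0035*c) for c in a8]);sh=np.array([px(n-[.012,0,0]+.008*c) for c in a8])
    return np.r_[tip[:,0].max()-cr(342,0)[0],sh[:,1].min()-cr(0,311)[1],sh[:,1].max()-cr(0,447)[1]]
y=ls(g,[.1105,0,.017]);print("nose in tool",y.x.round(4),y.fun.round(1))
R=Ro.from_quat(s['eef_rot']).as_matrix();O={}
for n,e,no in(('scene',(269,167),(189,150)),('top',(120,155),(228,153))):
    d=pickle.load(open(n+'4.pkl','rb'));u,v=proj(d,s['tool_pos']+R@np.array([.12,0,.017])).astype(int)
    for k,p in(('exit',e),('nose',no)): O.setdefault(k,[]).append(ray(d,(u-40+(p[0]+.5)/5-.5,v-30+(p[1]+.5)/5-.5)))
E={k:tri(O[k]) for k in O};print(E)
for k in E: print(k,"tool",(R.T@(E[k][0]-s['tool_pos'])).round(4))
E
```

```text
hole in tool [0.1358 0.0004 0.016 ] [ 0.5  0.7 -1.3 -0.5  0.8 -0.2]
nose in tool [0.1143 0.0016 0.0212] [0. 0. 0.]
{'exit': (array([0.49139281, 0.05257527, 0.15281471]), [np.float64(0.0005051108034657514), np.float64(0.0005051108034656748)]), 'nose': (array([4.95826677e-01, 1.68269919e-04, 1.24434689e-01]), [np.float64(0.0010235203130041118), np.float64(0.0010235203130041235)])}
exit tool [0.1699 0.0019 0.0149]
nose tool [0.1102 0.0005 0.0131]
```

Both estimates put the nose within about 1–2 mm of the hole axis and 25 mm short of the mouth. I'll nudge +1 mm in y and advance in stages.

```bash
python3 -m pendant '[[[0,0,0],[0.005,0.001,0],0.15],[[0,0,0],[0.01,0.001,0],0.15],[[0,0,0],[0.015,0.001,0],0.15],[[0,0,0],[0.02,0.001,0],0.15],[[0,0,0],[0.025,0.001,0],0.15],[[0,0,0],[0.03,0.001,0],0.15],[[0,0,0],[0.034,0.001,0],0.15],[[0,0,0],[0.037,0.001,0],0.15],[[0,0,0],[0.04,0.001,0],0.15],[[0,0,0],[0.04,0.001,0],0.15]]' 60; python3 -c "
from g import *
s=info();print('F tool',(Ro.from_quat(s['eef_rot']).as_matrix().T@s['contact_force']).round(1),s['moment'].round(2))"
```

```text
clock: 6.95
tool_pos: [0.5041, -0.0658, 0.1013]
eef_rot: [0.643, 0.72, 0.173, -0.194]
contact_force: [-0.5, 1.1, -2.9]
opening: 0.205
t 6.95 pos [ 0.5041 -0.0658  0.1013] F [-0.5  1.1 -2.9] open mm 18.0
F tool [-0.5 -0.4  3. ] [-0.86 -0.07 -0.03]
```

```bash
python3 -m pendant '[[[0,0,0],[0.003,0,0],0.15],[[0,0,0],[0.006,0,0],0.15],[[0,0,0],[0.009,0,0],0.15],[[0,0,0],[0.012,0,0],0.15],[[0,0,0],[0.015,0,0],0.15],[[0,0,0],[0.018,0,0],0.15],[[0,0,0],[0.018,0,0],0.15]]' 60; python3 -c "
from g import *
s=info();print('F tool',(Ro.from_quat(s['eef_rot']).as_matrix().T@s['contact_force']).round(1),s['moment'].round(2));wr('w5')"
```

```text
clock: 7.65
tool_pos: [0.5024, -0.0501, 0.1104]
eef_rot: [0.643, 0.72, 0.173, -0.194]
contact_force: [0.1, -0.2, -3.1]
opening: 0.202
t 7.65 pos [ 0.5024 -0.0501  0.1104] F [ 0.1 -0.2 -3.1] open mm 17.8
F tool [-1.7  0.1  2.6] [-0.77 -0.14 -0.05]
```

View pics/w5.png

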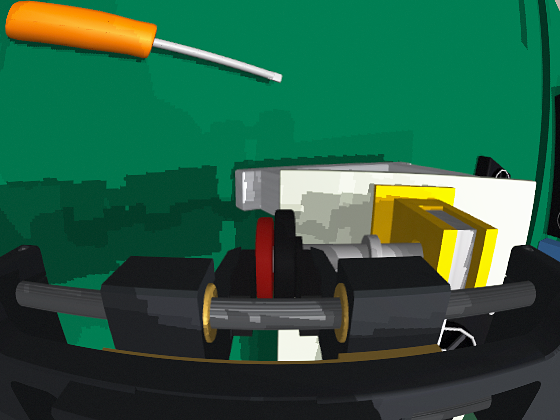

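The shank is entering the cheek with negligible force. The collar is still clear of it, so I keep pushing.

```bash
python3 -m pendant '[[[0,0,0],[0.003,0,0],0.15],[[0,0,0],[0.006,0,0],0.15],[[0,0,0],[0.009,0,0],0.15],[[0,0,0],[0.012,0,0],0.15],[[0,0,0],[0.015,0,0],0.15],[[0,0,0],[0.017,0,0],0.15],[[0,0,0],[0.019,0,0],0.15],[[0,0,0],[0.02,0,0],0.15],[[0,0,0],[0.02,0,0],0.15]]' 60; python3 -c "
from g import *
s=info();print('F tool',(Ro.from_quat(s['eef_rot']).as_matrix().T@s['contact_force']).round(1),s['moment'].round(2))"
```

```text
clock: 8.6
tool_pos: [0.5005, -0.0334, 0.1201]
eef_rot: [0.643, 0.72, 0.172, -0.194]
contact_force: [-0.2, 0.5, -2.7]
opening: 0.2
t 8.6 pos [ 0.5005 -0.0334  0.1201] F [-0.2  0.5 -2.7] open mm 17.6
F tool [-0.9 -0.2  2.6] [-0.8  -0.14  0.02]
```

```bash
python3 -m pendant '[[[0,0,0],[0.001,0,0],0.15],[[0,0,0],[0.002,0,0],0.15],[[0,0,0],[0.003,0,0],0.15],[[0,0,0],[0.004,0,0],0.15],[[0,0,0],[0.004,0,0],0.15],[[0,0,0],[0.004,0,0],0.15]]' 60; python3 -c "
from g import *
s=info();print('F tool',(Ro.from_quat(s['eef_rot']).as_matrix().T@s['contact_force']).round(1),s['moment'].round(2))"
```

```text
clock: 9.2
tool_pos: [0.5001, -0.0301, 0.1221]
eef_rot: [0.643, 0.72, 0.172, -0.194]
contact_force: [-0.3, -0.1, -2.5]
opening: 0.208
t 9.2 pos [ 0.5001 -0.0301  0.1221] F [-0.3 -0.1 -2.5] open mm 18.3
F tool [-1.3 -0.3  2.1] [-0.78 -0.12 -0.  ]
```

```bash
python3 -m pendant '[[[0,0,0],[0.001,0,0],0.15],[[0,0,0],[0.002,0,0],0.15],[[0,0,0],[0.003,0,0],0.15],[[0,0,0],[0.004,0,0],0.15],[[0,0,0],[0.004,0,0],0.15]]' 60; python3 -c "
from g import *
s=info();print('F tool',(Ro.from_quat(s['eef_rot']).as_matrix().T@s['contact_force']).round(1),s['moment'].round(2));wr('w6')
s,w=wr('w6');cv2.imwrite('pics/c6.png',cv2.resize(w['image'][170:310,240:500,::-1],None,fx=3,fy=3,interpolation=cv2.INTER_CUBIC))"
```

```text
clock: 9.7
tool_pos: [0.4999, -0.0296, 0.123]
eef_rot: [0.645, 0.72, 0.171, -0.192]
contact_force: [0.6, -6.8, -5.2]
opening: 0.205
t 9.7 pos [ 0.4999 -0.0296  0.123 ] F [ 0.6 -6.8 -5.2] open mm 18.1
F tool [-8.5 -0.2  1.2] [-2.53 -0.1   0.09]
```

View pics/c6.png

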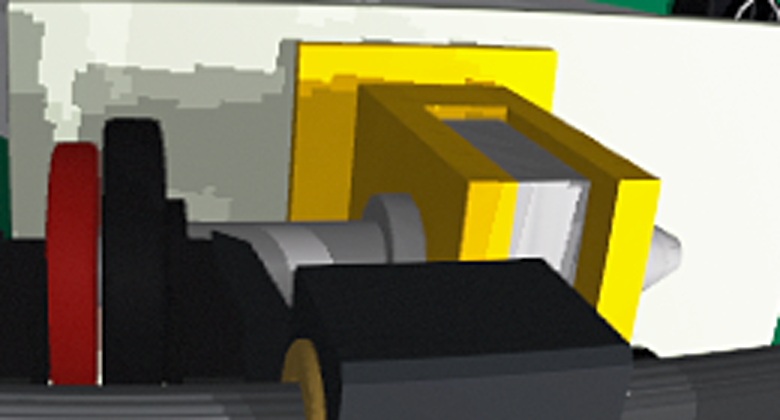

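The collar has met the bracket: 8.5 N along the axis after 83.5 mm of travel, with the nose standing out behind the cheek. I'll release with a light push held.

```bash
python3 -m pendant '[[[0,0,0],[0.001,0,0],0.15],[[0,0,0],[0.001,0,0],0.15],[[0,0,0],[0.001,0,0],0.5],[[0,0,0],[0.001,0,0],0.5],[[0,0,0],[0.001,0,0],0.5],[[0,0,0],[0.001,0,0],0.5],[[0,0,0],[0,0,0],0.5]]' 60; python3 -c "
from g import *
s=info();print('F tool',(Ro.from_quat(s['eef_rot']).as_matrix().T@s['contact_force']).round(1))
s,w=wr('w7');cv2.imwrite('pics/c7.png',cv2.resize(w['image'][170:310,220:480,::-1],None,fx=3,fy=3,interpolation=cv2.INTER_CUBIC))"
```

```text
clock: 10.5
tool_pos: [0.4996, -0.0257, 0.1245]
eef_rot: [0.643, 0.72, 0.173, -0.195]
contact_force: [0.1, 0.0, -0.4]
opening: 0.5
t 10.5 pos [ 0.4996 -0.0257  0.1245] F [ 0.1  0.  -0.4] open mm 44.0
F tool [-0.2  0.1  0.4]
```

View pics/c7.png

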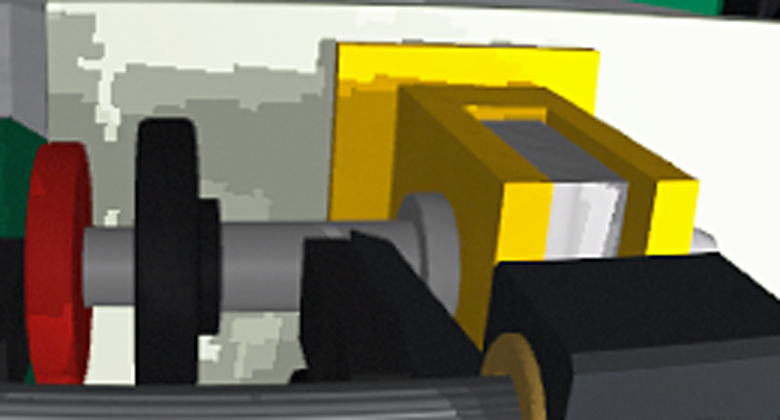

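The button has sprung out, with a wide gap between the red disc and the flange. I retreat square to the deck.

```bash
python3 -m pendant '[[[0,0,0],[-0.003,0,-0.003],0.5],[[0,0,0],[-0.004,0,-0.03],0.5],[[0,0,0],[-0.004,0,-0.06],0.5],[[0,0,0],[-0.004,0,-0.1],0.5],[[0,0,0],[-0.03,0,-0.14],0.5],[[0,0,0],[-0.03,0,-0.14],0.5],[[0,0,0],[-0.03,0,-0.14],0.5],[[0,0,0],[-0.03,0,-0.14],0.5]]'; python3 - <<'E'
from g import *
s=info();s,w=wr('w8');t=[]
R=Ro.from_quat(s['eef_rot']).as_matrix();h=np.array([.4935,.0236,.1345])
for n in('scene','top'):
    d=r.snapshot(n);pickle.dump(d,open(n+'8.pkl','wb'));u,v=proj(d,h).astype(int);t.append(cv2.resize(d['image'][v-30:v+30,u-40:u+40,::-1],(400,300),interpolation=cv2.INTER_CUBIC))
cv2.imwrite('pics/c8.png',np.vstack([np.hstack(t),cv2.resize(w['image'][130:340,:,::-1],(800,300))]))
E
```

```text
clock: 11.35
tool_pos: [0.5099, -0.1205, 0.23]
eef_rot: [0.643, 0.721, 0.173, -0.195]
contact_force: [-0.1, -0.5, 0.2]
opening: 0.499
t 11.35 pos [ 0.5099 -0.1205  0.23  ] F [-0.1 -0.5  0.2] open mm 43.9
```

The picture limit is reached, so the last check is numeric: edges along the pin's axis in the new wrist picture.

```bash
python3 - <<'E'
from g import *
s,w=pickle.load(open("w8.pkl","rb"));T,K=w['T_tool_cam'],w['mtx'];Ti=np.linalg.inv(T);R=Ro.from_quat(s['eef_rot']).as_matrix()
def px(X):
    c=(Ti@np.r_[R.T@(X-s['tool_pos']),1])[:3];h=np.hypot(*c[:2]);return c[:2]/h*np.arctan2(h,c[2])*K[0,0]+K[:2,2]
x=R[:,0];n=-R[:,2];y=np.cross(n,x);h=np.array([.4935,.0236,.1345])
im=w['image']
for zz,lab in((.018,"z18 (over discs)"),(.0075,"z7.5")):
    print(lab)
    for mm in range(-82,6,2):
        u,v=px(h+x*mm/1000+n*zz);print(mm,im[int(round(v)),int(round(u))].tolist(),end=" ; ")
    print()
c=[]
for nm in('scene','top'):
    d=pickle.load(open(nm+'8.pkl','rb'));q=d['image'].astype(int);m=(q[...,0]>100)&(q[...,1]<60)&(q[...,2]<60)
    u,v=proj(d,h-.067*x).astype(int);k=np.zeros_like(m);k[v-15:v+15,u-20:u+20]=m[v-15:v+15,u-20:u+20];a,b=np.nonzero(k);print(nm,len(a))
    if len(a):c.append(ray(d,(b.mean(),a.mean())))
m=(im[...,0]>90)&(im[...,1]<60)&(im[...,2]<60);a,b=np.nonzero(m);print("wrist red",len(a),b.mean(),a.mean(),b.min(),b.max(),"pred -67",px(h-.067*x),"-59",px(h-.059*x))
if len(c)==2:
    X,e=tri(c);print("red in hole frame",[(X-h)@k for k in(x,y,n)],e)
E
```

```text
z18 (over discs)
-82 [4, 60, 40] ; -80 [1, 59, 38] ; -78 [5, 60, 40] ; -76 [1, 58, 38] ; -74 [88, 99, 87] ; -72 [154, 158, 145] ; -70 [234, 30, 23] ; -68 [238, 35, 27] ; -66 [244, 39, 31] ; -64 [104, 63, 64] ; -62 [92, 93, 95] ; -60 [91, 92, 93] ; -58 [92, 92, 93] ; -56 [85, 84, 85] ; -54 [29, 29, 33] ; -52 [36, 35, 37] ; -50 [40, 38, 42] ; -48 [41, 41, 44] ; -46 [52, 50, 53] ; -44 [32, 33, 33] ; -42 [136, 135, 136] ; -40 [179, 178, 179] ; -38 [178, 177, 179] ; -36 [180, 179, 180] ; -34 [180, 179, 181] ; -32 [181, 180, 183] ; -30 [182, 181, 183] ; -28 [185, 182, 184] ; -26 [186, 184, 187] ; -24 [185, 185, 188] ; -22 [189, 186, 189] ; -20 [177, 177, 178] ; -18 [135, 134, 136] ; -16 [139, 136, 138] ; -14 [133, 132, 133] ; -12 [113, 112, 115] ; -10 [100, 99, 100] ; -8 [108, 108, 109] ; -6 [113, 112, 114] ; -4 [116, 116, 117] ; -2 [107, 106, 107] ; 0 [103, 77, 2] ; 2 [99, 75, 1] ; 4 [237, 216, 0] ; 
z7.5
-82 [5, 60, 39] ; -80 [3, 59, 40] ; -78 [5, 60, 40] ; -76 [3, 59, 39] ; -74 [83, 96, 83] ; -72 [136, 136, 125] ; -70 [235, 33, 27] ; -68 [239, 39, 30] ; -66 [245, 43, 35] ; -64 [249, 55,
[... 360 characters left out ...]
-28 [206, 205, 207] ; -26 [206, 203, 206] ; -24 [208, 204, 207] ; -22 [208, 205, 208] ; -20 [209, 205, 211] ; -18 [212, 210, 213] ; -16 [147, 146, 147] ; -14 [151, 150, 152] ; -12 [153, 151, 153] ; -10 [142, 141, 143] ; -8 [121, 119, 122] ; -6 [104, 104, 106] ; -4 [140, 138, 141] ; -2 [120, 121, 121] ; 0 [114, 114, 116] ; 2 [112, 108, 107] ; 4 [103, 78, 4] ; 
scene 24
top 59
wrist red 433 269.5381062355658 184.73441108545035 107 290 pred -67 [285.57153912 200.83504725] -59 [294.20908651 200.84758845]
red in hole frame [np.float64(-0.07641966070071257), np.float64(-0.0009874488198858492), np.float64(-0.0070927197816952475)] [np.float64(0.000989987784108166), np.float64(0.0009899877841081839)]
```

The profile matches: red from -71 to -63, a gap of about 9 mm, flange from -54 to -43, and the collar ending at 0. That means the button is out and the collar is at the face. I'm handing in.

```bash
python3 -c "
from plant import r
print(r.finish_job())"
```

```text
the job is handed in; nothing more can be done
None
```

I pushed the pin up through the bracket and the bar with its button held in, let the button go, and handed the job in at about 11.5 s. No verdict was reported, so this rests on my own checks.

- **Insertion:** The collar met the bracket after 83.5 mm of travel, at 8.5 N. The nose showed behind the far cheek.
- **Lock:** After release, pixels along the pin axis in the wrist picture gave the red button from about -71 to -63 mm. They also gave a gap of about 9 mm to the flange, and the collar ending at the bracket face. So the button reads as out and the pin as home.
- **Bar and bench:** The bar's tongue was still down in the bracket just after release. Measured forces stayed low, about 9 N at most. I did not re-measure the bin, carton, spare fan or screwdriver.
- **Clearance:** The gripper had backed off about 140 mm, with no contact force.

**Checks that disagreed or failed:**
- Triangulating the red button from the two fixed cameras put it at x = -76 mm, where about -67 mm was expected, and 7 mm below the axis. I put this down to the colour patch seen in those views and trusted the close wrist view.
- The 12-picture limit stopped me from viewing the final picture, so the check after the retreat was numeric only.

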